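# Load the battery case and hold its cover ready for the screws

## Task

Slide the upright battery module fully home into the pocket of the aluminium case, so that its top is flush with the case, and let go of it. Then take the steel cover plate by its handle and hold it level and still, hovering about 15 mm above the case without touching it, with its three holes lined up over the three tapped holes so that each tapped hole shows whole through its hole in the plate. Finish while still holding it there, and leave the pot, the screwdriver and the two spent packs where they are.

Things in the scene. Friction and masses are not known exactly. Their poses are not given: they have to be found in the camera images.
- case: Open-topped aluminium battery case, a block 130 (x) x 100 (y) x 60 mm (z), fixed to the bench. Origin at the centre of its underside, z up. Three tapped holes, 8 mm wide, in three corners of its top face; the fourth corner (-x, -y) has none. Case, module and cover all start with their x axes within 0.4 rad of the world's +x.
- case_mouth (a point): Centre of the mouth of the case's pocket, level with its top face, 60 mm above its underside; axes as the case's. The pocket, in the middle of the top, is 73 (x) x 33 mm (y) and 52 mm deep and takes the battery module with 1.5 mm play on each side; its edge is chamfered by 2 mm.
- module_mid (a point): Centre of the loose battery module, a rigid black box with a grey band and two brass contacts on top, 70 (x) x 30 (y) x 52 mm (z), standing upright on the bench, its centre 26 mm above it. z up.
- cover_grip (a point): Centre of the handle bar of the cover plate: a dark steel bar 74 (x) x 12 (y) x 14 mm (z) on two posts, along the plate's x over its middle. Bar centre 34 mm and bar top 41 mm above the plate's underside; 22 mm of free height between plate and bar. Axes as the cover's.
- cover_hole0 (a point): Centre of the cover's hole at its +x +y corner, on the plate's underside, (+52, +37) mm in x, y from the plate's centre, which lies 34 mm straight below cover_grip. Belongs over case_hole0. Axes as the cover's.
- cover_hole1 (a point): Centre of the cover's hole at its +x -y corner, on the plate's underside, (+52, -37) mm in x, y from the plate's centre, which lies 34 mm straight below cover_grip. Belongs over case_hole1. Axes as the cover's.
- cover_hole2 (a point): Centre of the cover's hole at its -x +y corner, on the plate's underside, (-52, +37) mm in x, y from the plate's centre, which lies 34 mm straight below cover_grip. Belongs over case_hole2. Axes as the cover's.
- case_hole0 (a point): Mouth of the case's tapped hole at its +x +y corner, on the top face, (+52, +37) mm in x, y from the middle of the case, 60 mm above its underside. Axes as the case's.
- case_hole1 (a point): Mouth of the case's tapped hole at its +x -y corner, on the top face, (+52, -37) mm in x, y from the middle of the case, 60 mm above its underside. Axes as the case's.
- case_hole2 (a point): Mouth of the case's tapped hole at its -x +y corner, on the top face, (-52, +37) mm in x, y from the middle of the case, 60 mm above its underside. Axes as the case's.
- module: The same battery module, origin at the centre of its underside. About 250 g. Either way round about z fits the pocket. Fully home its top is flush with the case's top face. It slides freely in the pocket and can be pushed down from above.
- cover: The loose cover: a flat steel plate 130 (x) x 100 (y) x 5 mm (z), about 300 g, lying on the bench, handle up. Origin at the centre of its underside, z up. Three 14 mm holes in three corners; the fourth corner (-x, -y) has none.
- pot: Bystander: open red metal pot without handles, 100 mm wide at the rim, 95 mm high, on the bench to the left. Origin under its centre.
- driver: Bystander: screwdriver lying on the bench beyond the case, about 200 mm long.
- pack0: Bystander: small grey spent battery pack, 85 x 24 x 18 mm, lying beyond the case. Origin under its centre.
- pack1: Bystander: small blue spent battery pack, 85 x 24 x 18 mm, lying beyond the case. Origin under its centre.
Mind the look-alikes: they are no part of the job. Of the things shaped like the module, the black one is meant. Leave any brown look-alike of the case alone.

How it is judged (in metres and radians):
On the way, in this order (a step that is already met when the one before it is completed fails the run):
1. the module is fully home in the case's pocket and let go (z of module_mid in the frame of case between 0.031 and 0.037 m and horizontal distance between module_mid and case_mouth below 0.004 m and contact force between the fingers and module below 0.1 N), for 0.2 s.
2. the cover hovers over the case, held, holes lined up (horizontal distance between cover_hole0 and case_hole0 below 0.004 m and z of cover_hole0 in the frame of case between 0.064 and 0.092 m and horizontal distance between cover_hole1 and case_hole1 below 0.004 m and z of cover_hole1 in the frame of case between 0.064 and 0.092 m and horizontal distance between cover_hole2 and case_hole2 below 0.004 m and z of cover_hole2 in the frame of case between 0.064 and 0.092 m and contact force between cover and case below 0.1 N and contact force between cover and module below 0.1 N and contact force between the fingers and cover above 1 N), for 0.3 s.
At the end, for the whole second after the job is handed in: Module home (top within 3 mm of flush, centred within 4 mm) and let go. Cover held in the fingers, still (20 mm/s, 0.15 rad/s), touching nothing else; each hole within 4 mm sideways of its tapped hole and 4 to 32 mm above it. The arm is off the case (all of step 1 and all of step 2 and contact force between cover and pot below 0.1 N and contact force between cover and driver below 0.1 N and contact force between cover and pack0 below 0.1 N and contact force between cover and pack1 below 0.1 N and contact force between the arm and case below 0.1 N and linear speed of cover below 0.02 m/s and angular speed of cover below 0.15 rad/s); the arm keeps its last pose, push and grip.
It fails at once if the pot is moved more than 30 mm (distance of pot from where it was at the start of the episode above 0.03 m).
It fails at once if the screwdriver is moved more than 30 mm (distance of driver from where it was at the start of the episode above 0.03 m).
It fails at once if the grey pack is moved more than 30 mm (distance of pack0 from where it was at the start of the episode above 0.03 m).
It fails at once if the blue pack is moved more than 30 mm (distance of pack1 from where it was at the start of the episode above 0.03 m).
It also fails if it takes over 72 s, if anything falls off the work surface, if the arm or the gripper's body presses on something with over 40 N, if the wrist force passes 120 N, or if a joint passes its speed limit or range.

## Robot

A 6-joint arm with a two-finger parallel gripper is mounted at the origin on the work surface. World frame = base frame: x ahead of the robot, y to its left, z up, the work surface at z = 0. Lengths are in mm, angles in rad, forces in N, time in s.
With the tool pointing down it reaches from about 275 to 825 mm from the base axis. Payload 4.9 kg.
Tool frame: the origin (TCP) lies on the centre line of the jaws, within the pads' length; the fingertips stand 22 mm ahead of it and the grasp point (between the pads) lies 3 mm ahead of it; z points along the fingers, y is the line along which they close (so a half turn about z gives the same grasp; the last joint's range is limited). The gripper opens to 85 mm and grips with 20 to 120 N. Pads are 22 mm wide; open, the fingers measure 114 mm over their backs; the gripper's body (76 mm by 85 mm) begins 54 mm behind the grasp point. The pads swing forward as they close: fully open they stand 13 mm farther back than shut.
Start: joints at [1.156, 0.326, -0.193, 1.052, 0, 1.437], TCP at [152.412, 528.478, 253.281] pointing down, gripper open.
Joint ranges: [-2.65, 2.65], [-0.97, 1.79], [-1.3, 1.35], [-1.93, 2.1], [-1.47, 1.37], [-3.14, 3.14]. Speed limits (rad/s): [2.57, 2.57, 3.14, 3.14, 3.14, 3.14].

## Interface

Orientations are given as a unit quaternion [w, x, y, z].
In Python, from plant import r, capture gives the robot as it stands.
- The arm moves only by the tool carry_out, never from a script. Its argument "targets" is a list of rows, each an object of numbers: "grip": the opening, from 0 (shut) to 1 (fully open); "tx", "ty", "tz": the shift along the tool's x, y, z in cm; "ax", "ay", "az": the turn, a rotation vector about the tool's x, y, z in degrees. A call has 1 to 20 rows; each row shifts and turns the commanded pose from where the row before left it, along the tool's axes as they then stand; what a row does not reach is not made up. A row lasts 1/10 s, in which the tool goes at most 50 mm and 8.59 degrees, less where a joint would pass 70% of its speed; a pose out of reach is approached as far as the arm can. A call with a gripper value outside its range is refused whole. The fingers move at their own pace and stop on an object; "newtons" is the grip in N (left out, the last holds). Time passes only in rows, so rows that do not move let the fingers close. It gives the time, the measured TCP pose, the force, the opening and the grip force at its end, in the units of the state.
- r.sense(): the state, without advancing time (a new reading comes with each control period).
- capture(name): name is "scene" or "top" or "wrist"; returns a dict with "pixels" (420x560x3 uint8, red, green, blue), "fx", "fy", "cx", "cy" (pixels), "pose" (4x4, takes a point from camera to world coordinates). Camera axes: x right, y up, looking along -z (the intrinsics and any distortion apply to the point x, -y, -z); pixel columns grow to the right and rows downward; lengths in mm; the calibration is good to about 2 mm. A picture is of the moment at which its call begins. There is no depth.
- r.hand_in(): hands the job in; it is judged then, once.
The state is a dict: "time": time; "joint_pos": joint angles; "qvel": joint speeds; "tau": joint torques, N m; "ee_pos": TCP position; "tcp_rot": TCP orientation; "contact_force": force on the tool from outside, world axes, zero at the start; "ft_torque": the same for the moment, N m; "opening": finger opening in mm; "gripper_force": force on a finger pad.
Only numpy, scipy, OpenCV 4.12 (cv2) and the standard library are available. Lean on these libraries where they do the work, as an engineer would, in place of code of your own. Each camera call takes 0.05 s, during which the arm holds its last target. There are 200 camera calls.

## Working session

There is one attempt and no reset: what is moved stays moved. The work goes in short steps, Python scripts to look and compute and a tool call to move; the robot and the scene stay as the last step left them, time stands still between calls to the robot, and variables do not carry over. Pictures are saved under pics/ and viewed, at most 10 in all, crops included, and the job is handed in when it is done.

Besides the shell and the picture viewer there is one more tool, called after "Emit:" as name([rows], argument=value, ...), one row to a line, values as JSON. carry_out: Moves the arm, as the interface text tells. Its arguments: {"type":"object","properties":{"targets":{"type":"array","items":{"type":"object","properties":{"grip":{"type":"number"},"tx":{"type":"number"},"ty":{"type":"number"},"tz":{"type":"number"},"ax":{"type":"number"},"ay":{"type":"number"},"az":{"type":"number"}}}},"newtons":{"type":"number"}},"required":["targets"]}

```bash
ls; mkdir -p pics; python3 - <<'E'
from plant import r, capture
import cv2, json, numpy as np
print(r.sense())
for n in ("scene","top","wrist"):
    c=capture(n); cv2.imwrite(f"pics/{n}0.png",c["pixels"][:,:,::-1])
    print(n,[c[k] for k in("fx","fy","cx","cy")],np.round(c["pose"],3).tolist(),[k for k in c])
E
```

```text
pics
{'time': 0.0, 'joint_pos': array([ 1.15578060e+00,  3.26967593e-01, -1.93597383e-01,  1.05196978e+00,
        4.95423232e-05,  1.43658932e+00]), 'qvel': array([ 0.00140929,  0.00044872,  0.00193581, -0.00100017, -0.00062451,
        0.00107917]), 'tau': array([ 1.65482801e-03, -4.43396902e+01,  2.62438846e+01,  1.54792902e-02,
       -1.11501754e-04, -5.31448592e-06]), 'ee_pos': array([152.18314793, 527.96623218, 252.48375005]), 'tcp_rot': array([-2.59550501e-04,  1.39943476e-01,  9.90159112e-01, -8.29928697e-04]), 'contact_force': array([ 0.35854138, -0.99532167, -0.08783297]), 'ft_torque': array([ 0.0470902 ,  0.00957605, -0.01021035]), 'gripper_force': 0.0, 'opening': 85.35138099096484}
scene [482.0321309212504, 482.0321309212504, 280.6497211080889, 207.41015717871693] [[-0.295, -0.63, 0.719, 1515.885], [0.955, -0.207, 0.211, 385.997], [0.016, 0.749, 0.663, 952.502], [0.0, 0.0, 0.0, 1.0]] ['pixels', 'fx', 'fy', 'cx', 'cy', 'pose']
top [433.7472842676099, 433.7472842676099, 282.64601351740873, 212.75545112314134] [[0.017, 0.993, -0.114, 460.852], [-1.0, 0.02, 0.024, 104.659], [0.026, 0.114, 0.993, 1145.583], [0.0, 0.0, 0.0, 1.0]] ['pixels', 'fx', 'fy', 'cx', 'cy', 'pose']
wrist [305.39438418181606, 305.39438418181606, 279.17756237257794, 216.06199646989413] [[0.276, -0.908, -0.314, 71.646], [0.961, 0.26, 0.093, 550.76], [-0.003, -0.327, 0.945, 373.991], [0.0, 0.0, 0.0, 1.0]] ['pixels', 'fx', 'fy', 'cx', 'cy', 'pose']
```

View pics/top0.png

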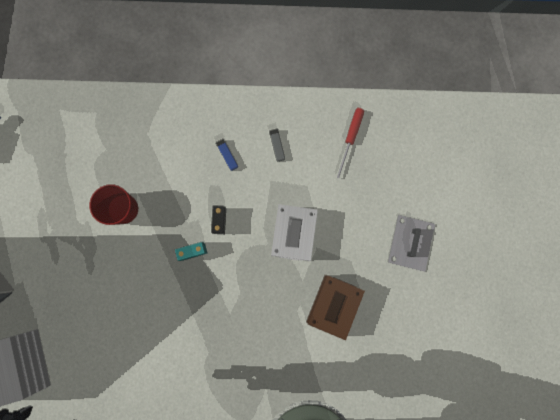

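View pics/scene0.png

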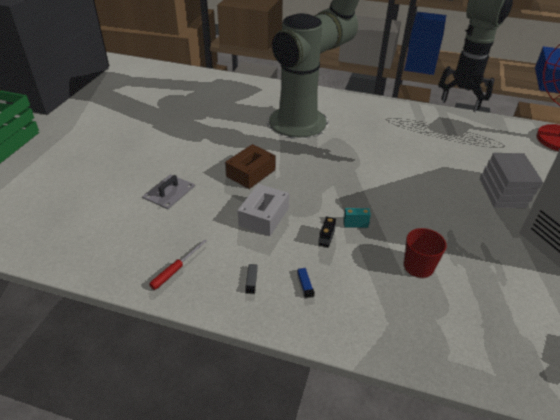

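The top view shows the black module at about (218,220), the aluminium case at (294,233), the cover at (412,243) and the pot at (112,205). The teal module at (191,251) and the brown case at (336,307) are look-alikes. The scene view shows the same things: module (327,231), case (265,210), cover handle (168,185).

```bash
cat > h.py <<'E'
import numpy as np, cv2
from scipy.optimize import least_squares
from scipy.spatial.transform import Rotation as R
from plant import r, capture
def proj(c,P):
    T=np.linalg.inv(c["pose"]); q=np.atleast_2d(P)@T[:3,:3].T+T[:3,3]
    return np.c_[c["cx"]+c["fx"]*q[:,0]/-q[:,2], c["cy"]-c["fy"]*q[:,1]/-q[:,2]]
def ray(c,uv):
    d=c["pose"][:3,:3]@[(uv[0]-c["cx"])/c["fx"],-(uv[1]-c["cy"])/c["fy"],-1]; return c["pose"][:3,3],d/np.linalg.norm(d)
def atz(c,uv,z):
    o,d=ray(c,uv); return o+d*(z-o[2])/d[2]
def tri(obs):  # least squares intersection of rays; returns point, residual mm
    A=np.zeros((3,3));b=np.zeros(3)
    for c,uv in obs:
        o,d=ray(c,uv);M=np.eye(3)-np.outer(d,d);A+=M;b+=M@o
    p=np.linalg.solve(A,b)
    return p,[np.linalg.norm(np.cross(p-ray(c,uv)[0],ray(c,uv)[1])) for c,uv in obs]
def save(c,name,crop=None,scale=1):
    im=c["pixels"][:,:,::-1]
    if crop: im=im[crop[1]:crop[3],crop[0]:crop[2]]
    cv2.imwrite("pics/"+name,cv2.resize(im,None,fx=scale,fy=scale,interpolation=cv2.INTER_CUBIC))
def tcp():
    s=r.sense();q=s["tcp_rot"];return s["ee_pos"],R.from_quat([q[1],q[2],q[3],q[0]]).as_matrix()
def wristcam(): # capture and remember for later use
    return capture("wrist")
E
python3 - <<'E'
from h import *
t=capture("top");s=capture("scene")
for n,a,b in (("module",(218,210),None),("case",(294,232),(265,204)),("handle",(415,243),(168,183)),("pot",(110,205),None)):
    print(n,np.round(atz(t,a,{"module":52,"case":60,"handle":41,"pot":95}[n]),1), b and tri([(t,a),(s,b)]))
p,M=tcp();w=capture("wrist");print(M.round(3));print("cam in tool",(M.T@(w["pose"][:3,3]-p)).round(1),(M.T@w["pose"][:3,:3]).round(3))
E
```

```text
module [590.6 242.3  52. ] None
case [538.   49.4  60. ] (array([538.15151545,  50.66057684,  50.42951165]), [np.float64(1.799949154996709), np.float64(1.7999491549966495)])
handle [ 516.9 -262.5   41. ] (array([ 517.38515807, -265.45793257,   31.64461844]), [np.float64(0.11216124103419038), np.float64(0.1121612410340282)])
pot [592.4 497.5  95. ] None
[[-0.961  0.277 -0.   ]
 [ 0.277  0.961 -0.001]
 [ 0.    -0.001 -1.   ]]
cam in tool [  83.7   -0.7 -121.4] [[ 0.001  0.945  0.327]
 [ 1.    -0.001  0.001]
 [ 0.001  0.327 -0.945]]
```

View pics/wrist0.png

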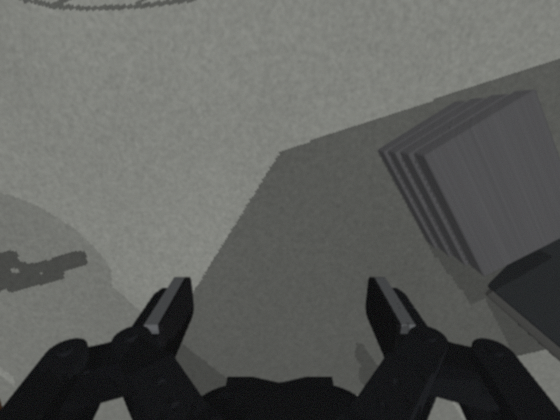

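The wrist view shows only the fingers, at columns 165 to 400 below row 280, and plates at the right. The module and case are not in it. I'll move over the gap between module and case, with the tool yaw squared to the world.

Emit:
carry_out([
  {"az": -8.05, "grip": 1},
  {"az": -8.05},
  {"tx": -3.45, "ty": -2.9, "tz": 0.17},
  {"tx": -3.45, "ty": -2.9, "tz": 0.17},
  {"tx": -3.45, "ty": -2.9, "tz": 0.17},
  {"tx": -3.45, "ty": -2.9, "tz": 0.17},
  {"tx": -3.45, "ty": -2.9, "tz": 0.17},
  {"tx": -3.45, "ty": -2.9, "tz": 0.17},
  {"tx": -3.45, "ty": -2.9, "tz": 0.17},
  {"tx": -3.45, "ty": -2.9, "tz": 0.17},
  {"tx": -3.45, "ty": -2.9, "tz": 0.17},
  {"tx": -3.45, "ty": -2.9, "tz": 0.17},
  {"tx": -3.45, "ty": -2.9, "tz": 0.17},
  {"tx": -3.45, "ty": -2.9, "tz": 0.17},
  {"tx": -3.45, "ty": -2.9, "tz": 0.17},
  {},
  {},
  {},
])

```text
schema error: expected keys grip, tx, ty, tz, ax, ay, az
```

```bash
python3 - <<'E'
from h import *
import pickle
c=capture("wrist");pickle.dump(c,open("v1.pkl","wb"));save(c,"v1.png");p,M=tcp();print(p,M.round(3))
E
```

```text
[152.36565032 528.35248469 253.0861294 ] [[-0.961  0.277 -0.   ]
 [ 0.277  0.961 -0.   ]
 [ 0.    -0.    -1.   ]]
```

View pics/v1.png

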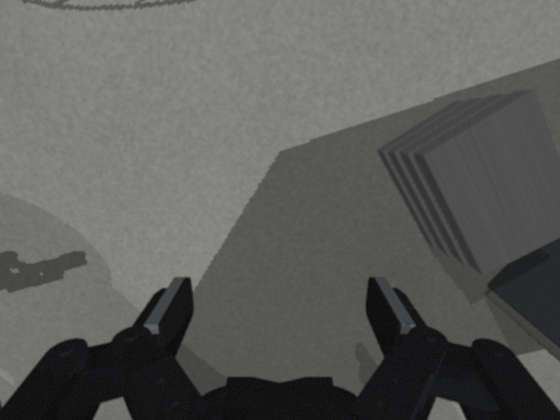

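The picture is the same as before: the move was refused because every row needs all seven keys.

Emit:
carry_out([
  {"grip": 1, "tx": 0, "ty": 0, "tz": 0, "ax": 0, "ay": 0, "az": -8.05},
  {"grip": 1, "tx": 0, "ty": 0, "tz": 0, "ax": 0, "ay": 0, "az": -8.05},
  {"grip": 1, "tx": -3.45, "ty": -2.9, "tz": 0.17, "ax": 0, "ay": 0, "az": 0},
  {"grip": 1, "tx": -3.45, "ty": -2.9, "tz": 0.17, "ax": 0, "ay": 0, "az": 0},
  {"grip": 1, "tx": -3.45, "ty": -2.9, "tz": 0.17, "ax": 0, "ay": 0, "az": 0},
  {"grip": 1, "tx": -3.45, "ty": -2.9, "tz": 0.17, "ax": 0, "ay": 0, "az": 0},
  {"grip": 1, "tx": -3.45, "ty": -2.9, "tz": 0.17, "ax": 0, "ay": 0, "az": 0},
  {"grip": 1, "tx": -3.45, "ty": -2.9, "tz": 0.17, "ax": 0, "ay": 0, "az": 0},
  {"grip": 1, "tx": -3.45, "ty": -2.9, "tz": 0.17, "ax": 0, "ay": 0, "az": 0},
  {"grip": 1, "tx": -3.45, "ty": -2.9, "tz": 0.17, "ax": 0, "ay": 0, "az": 0},
  {"grip": 1, "tx": -3.45, "ty": -2.9, "tz": 0.17, "ax": 0, "ay": 0, "az": 0},
  {"grip": 1, "tx": -3.45, "ty": -2.9, "tz": 0.17, "ax": 0, "ay": 0, "az": 0},
  {"grip": 1, "tx": -3.45, "ty": -2.9, "tz": 0.17, "ax": 0, "ay": 0, "az": 0},
  {"grip": 1, "tx": -3.45, "ty": -2.9, "tz": 0.17, "ax": 0, "ay": 0, "az": 0},
  {"grip": 1, "tx": -3.45, "ty": -2.9, "tz": 0.17, "ax": 0, "ay": 0, "az": 0},
  {"grip": 1, "tx": 0, "ty": 0, "tz": 0, "ax": 0, "ay": 0, "az": 0},
  {"grip": 1, "tx": 0, "ty": 0, "tz": 0, "ax": 0, "ay": 0, "az": 0},
  {"grip": 1, "tx": 0, "ty": 0, "tz": 0, "ax": 0, "ay": 0, "az": 0},
])

```text
time: 2.15
ee_pos: [600.1, 152.0, 231.0]
tcp_rot: [-0.001, -0.0, 1.0, 0.0]
contact_force: [-0.8, 0.1, 0.1]
opening: 85.4
gripper_force: 0.0
```

```bash
python3 - <<'E'
from h import *
import pickle
c=capture("wrist");pickle.dump(c,open("v1.pkl","wb"));save(c,"v1b.png",(0,0,560,420),1.4);p,M=tcp();print(p,M.round(3))
E
```

```text
[600.03772235 152.42411714 231.19979555] [[-1.    -0.001 -0.001]
 [-0.001  1.     0.   ]
 [ 0.001  0.    -1.   ]]
```

View pics/v1b.png

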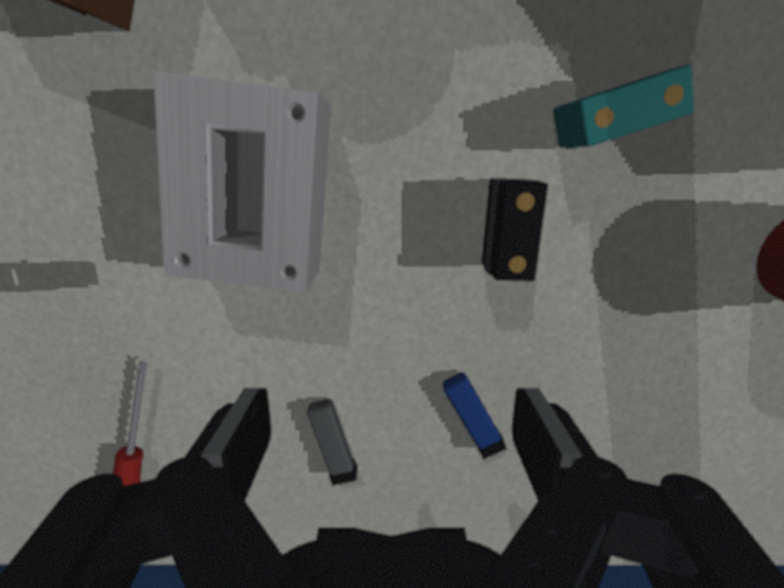

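The wrist view shows the following, with pixels divided by 1.4:
- Case tapped holes at (212,80), (207,194) and (130,185).
- Pocket at about (170,133).
- Black module with brass contacts at (376,144) and (369,189).
- Teal decoy at the upper right; grey and blue packs below.

Next is a view covering the case and cover.

Emit:
carry_out([
  {"grip": 1, "tx": -0.8, "ty": -4.3, "tz": 0, "ax": 0, "ay": 0, "az": 0},
  {"grip": 1, "tx": -0.8, "ty": -4.3, "tz": 0, "ax": 0, "ay": 0, "az": 0},
  {"grip": 1, "tx": -0.8, "ty": -4.3, "tz": 0, "ax": 0, "ay": 0, "az": 0},
  {"grip": 1, "tx": -0.8, "ty": -4.3, "tz": 0, "ax": 0, "ay": 0, "az": 0},
  {"grip": 1, "tx": -0.8, "ty": -4.3, "tz": 0, "ax": 0, "ay": 0, "az": 0},
  {"grip": 1, "tx": -0.8, "ty": -4.3, "tz": 0, "ax": 0, "ay": 0, "az": 0},
  {"grip": 1, "tx": 0, "ty": 0, "tz": 0, "ax": 0, "ay": 0, "az": 0},
  {"grip": 1, "tx": 0, "ty": 0, "tz": 0, "ax": 0, "ay": 0, "az": 0},
  {"grip": 1, "tx": 0, "ty": 0, "tz": 0, "ax": 0, "ay": 0, "az": 0},
])

```text
time: 3.1
ee_pos: [648.6, -104.7, 231.4]
tcp_rot: [-0.0, -0.001, 1.0, 0.0]
contact_force: [-0.1, 0.5, 0.1]
opening: 85.5
gripper_force: 0.0
```

```bash
python3 - <<'E'
from h import *
import pickle
c=capture("wrist");pickle.dump(c,open("v2.pkl","wb"));save(c,"v2.png",(0,0,560,420),1.4);p,M=tcp();print(p,M.round(3))
E
```

```text
[ 648.7148124  -104.45345867  231.43704499] [[-1.    -0.003 -0.   ]
 [-0.003  1.     0.   ]
 [ 0.     0.    -1.   ]]
```

View pics/v2.png

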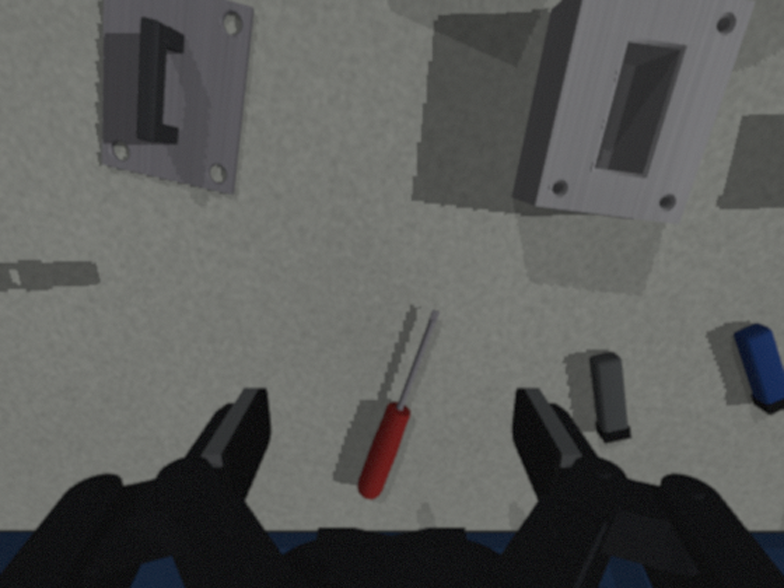

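The second view (pixels / 1.4) shows the case holes at (519,16), (477,144) and (400,134). The cover holes are at (165,16), (156,124) and (86,108), and its handle bar is at about (110,57). Now I'll refine the blobs and triangulate.

```bash
cat >> h.py <<'E'
import pickle
ld=lambda n:pickle.load(open(n,"rb"))
def blob(c,uv,rad=7,kind="dark"):
    uv=np.array(uv,float); v,u=np.mgrid[:420,:560]; im=c["pixels"].astype(float)
    f={"dark":-im.mean(2),"brass":im[:,:,0]-im[:,:,2],"light":im.mean(2)}[kind]
    for _ in range(6):
        m=np.hypot(u-uv[0],v-uv[1])<rad
        lo=np.percentile(f[m],30 if kind!="brass" else 10);w=np.clip(f-(lo+.35*(f[m].max()-lo)),0,None)*m
        uv=np.array([(w*u).sum(),(w*v).sum()])/w.sum()
    return uv
H=np.array([[52,37,0],[52,-37,0],[-52,37,0.]])
def fit(obs,pts,x0): # obs: list of (cam, [uv...]) -> x,y,z,yaw of the frame of pts
    def e(x):
        P=pts@R.from_euler("z",x[3]).as_matrix().T+x[:3]
        return np.concatenate([(proj(c,P)-np.array(o)).ravel() for c,o in obs])
    s=least_squares(e,x0);return s.x,s.fun.round(2)
E
python3 - <<'E'
from h import *
a,b=ld("v1.pkl"),ld("v2.pkl")
q=lambda l:[np.array(x)/1.4 for x in l]
c1=[blob(a,x) for x in q([(290,271),(182,259),(297,112)])]
c2=[blob(b,x) for x in q([(668,202),(560,187),(726,22)])]
k2=q([(218,173),(120,151),(231,22)])
print(np.round(c1,1).tolist(),np.round(c2,1).tolist())
print("tri",[ [v.round(1) if i==0 else np.round(v,2) for i,v in enumerate(tri([(a,x),(b,y)]))] for x,y in zip(c1,c2)])
x0=[538,50,60,-.1]
print("both",fit([(a,c1),(b,c2)],H,x0))
print("v1",fit([(a,c1)],H,x0)); print("v2",fit([(b,c2)],H,x0))
print("cover v2",fit([(b,k2)],H,[517,-262,0,-.15]))
m1=[blob(a,x,8,"brass") for x in q([(526,201),(517,264)])]
print(m1,[atz(a,x,52).round(1) for x in m1])
p,M=tcp()
E
```

```text
[[206.9, 193.4], [132.1, 184.6], [212.3, 80.2]] [[475.6, 143.6], [398.9, 133.7], [516.7, 17.1]]
tri [[array([593.9,  79.3,  58.6]), array([0.15, 0.15])], [array([585.2,   6. ,  58.1]), array([0.24, 0.24])], [array([490.8,  91.7,  58.2]), array([0.12, 0.12])]]
both (array([ 5.37981426e+02,  4.88458460e+01,  5.81692535e+01, -1.19016393e-01]), array([ 0.23, -0.15, -0.21, -0.18,  0.05, -0.27, -0.12,  0.24, -0.04,
        0.31,  0.08,  0.04]))
v1 (array([ 5.38224673e+02,  4.86562210e+01,  5.76786686e+01, -1.18877076e-01]), array([ 0.17, -0.04, -0.13, -0.04, -0.04,  0.08]))
v2 (array([ 5.37793420e+02,  4.91293909e+01,  5.76530094e+01, -1.19092780e-01]), array([-0.12, -0.01,  0.08,  0.06,  0.03, -0.04]))
cover v2 (array([ 5.19992982e+02, -2.65338191e+02,  6.11173922e+00, -2.18793964e-01]), array([-0.3 ,  0.16,  0.26,  0.  ,  0.04, -0.15]))
[array([374.94848635, 143.73443281]), array([369.22673712, 188.4476904 ])] [array([546.2, 243. ,  52. ]), array([590.3, 241.9,  52. ])]
```

The case comes out at (538.0, 48.8), yaw −0.119, height 58.2 measured against 60 (about 2 mm of calibration bias), with residuals near 0.2 px. The module is near (568, 242). A second view of the module from closer comes next.

Emit:
carry_out([
  {"grip": 1, "tx": 0.5, "ty": 4.4, "tz": 0.6, "ax": 0, "ay": 0, "az": 0},
  {"grip": 1, "tx": 0.5, "ty": 4.4, "tz": 0.6, "ax": 0, "ay": 0, "az": 0},
  {"grip": 1, "tx": 0.5, "ty": 4.4, "tz": 0.6, "ax": 0, "ay": 0, "az": 0},
  {"grip": 1, "tx": 0.5, "ty": 4.4, "tz": 0.6, "ax": 0, "ay": 0, "az": 0},
  {"grip": 1, "tx": 0.5, "ty": 4.4, "tz": 0.6, "ax": 0, "ay": 0, "az": 0},
  {"grip": 1, "tx": 0.5, "ty": 4.4, "tz": 0.6, "ax": 0, "ay": 0, "az": 0},
  {"grip": 1, "tx": 0.5, "ty": 4.4, "tz": 0.6, "ax": 0, "ay": 0, "az": 0},
  {"grip": 1, "tx": 0.5, "ty": 4.4, "tz": 0.6, "ax": 0, "ay": 0, "az": 0},
  {"grip": 1, "tx": 0, "ty": 0, "tz": 0, "ax": 0, "ay": 0, "az": 0},
  {"grip": 1, "tx": 0, "ty": 0, "tz": 0, "ax": 0, "ay": 0, "az": 0},
  {"grip": 1, "tx": 0, "ty": 0, "tz": 0, "ax": 0, "ay": 0, "az": 0},
])

```text
time: 4.25
ee_pos: [608.7, 245.6, 183.5]
tcp_rot: [0.0, -0.0, 1.0, -0.0]
contact_force: [0.4, -0.7, 0.5]
opening: 85.4
gripper_force: 0.0
```

```bash
python3 - <<'E'
from h import *
c=capture("wrist");pickle.dump(c,open("v3.pkl","wb"));save(c,"v3.png");p,M=tcp();print(p,M.round(3))
a=ld("v1.pkl")
m1=[np.array([374.95,143.73]),np.array([369.23,188.45])]
C=np.array([[-22.1,0,0],[22.1,0,0]]);
g=proj(c,np.array([[546.2,243,52],[590.3,241.9,52]]));print("guess",g)
m3=[blob(c,x,10,"brass") for x in g];print(m3)
T=[tri([(a,x),(c,y)]) for x,y in zip(m1,m3)];print(T)
print(fit([(a,m1),(c,m3)],C,[568,242,52,0]))
h=proj(c,[[593.9,79.3,58.2],[490.8,91.7,58.2]]);print(h)
E
```

```text
[608.9822618  245.01909842 183.59405321] [[-1.  0.  0.]
 [ 0.  1. -0.]
 [-0. -0. -1.]]
guess [[277.41193619 138.53967552]
 [276.13473259 191.70106367]]
[array([277.01307307, 138.55687359]), array([275.7440678 , 191.83521657])]
[(array([546.10895393, 242.68862258,  53.1730889 ]), [np.float64(0.00513417484137477), np.float64(0.005134174841346983)]), (array([590.14528609, 241.57749598,  52.94356397]), [np.float64(0.027012001511627654), np.float64(0.027012001511620296)])]
(array([ 5.68167422e+02,  2.42162063e+02,  5.28206634e+01, -2.57186389e-02]), array([-0.06, -0.07, -0.03,  0.11,  0.06, -0.09,  0.02,  0.06]))
[[ 82.00016529 197.35492311]
 [ 69.31099532  60.60395132]]
```

The module is at (568.2, 242.2) with its top measured at 53 mm (52 expected) and yaw −0.026. I'll descend on it in two stages, ending at TCP height 45, and close.

Emit:
carry_out([
  {"grip": 1, "tx": 2.04, "ty": -0.17, "tz": 2.0, "ax": 0, "ay": 0, "az": 1.47},
  {"grip": 1, "tx": 2.04, "ty": -0.11, "tz": 2.0, "ax": 0, "ay": 0, "az": 0},
  {"grip": 1, "tx": 0, "ty": 0, "tz": 2.4, "ax": 0, "ay": 0, "az": 0},
  {"grip": 1, "tx": 0, "ty": 0, "tz": 2.4, "ax": 0, "ay": 0, "az": 0},
  {"grip": 1, "tx": 0, "ty": 0, "tz": 2.0, "ax": 0, "ay": 0, "az": 0},
  {"grip": 1, "tx": 0, "ty": 0, "tz": 1.5, "ax": 0, "ay": 0, "az": 0},
  {"grip": 1, "tx": 0, "ty": 0, "tz": 1.0, "ax": 0, "ay": 0, "az": 0},
  {"grip": 1, "tx": 0, "ty": 0, "tz": 0.5, "ax": 0, "ay": 0, "az": 0},
  {"grip": 1, "tx": 0, "ty": 0, "tz": 0, "ax": 0, "ay": 0, "az": 0},
  {"grip": 1, "tx": 0, "ty": 0, "tz": 0, "ax": 0, "ay": 0, "az": 0},
], newtons=40)

```text
time: 5.3
ee_pos: [568.8, 243.1, 45.9]
tcp_rot: [0.001, 0.013, 1.0, 0.0]
contact_force: [0.3, 0.4, 0.3]
opening: 85.3
gripper_force: 0.0
```

```bash
python3 - <<'E'
from h import *
a=ld("v1.pkl")
print([atz(a,np.array(x)/1.4,52).round(1).tolist() for x in [(497,180),(547,184),(533,279),(493,278)]])
p,M=tcp();print(p,R.from_matrix(M).as_rotvec())
E
```

```text
[[532.2, 222.7, 52.0], [534.8, 256.8, 52.0], [601.7, 254.7, 52.0], [601.0, 225.5, 52.0]]
[568.79360389 243.1383602   45.92373614] [4.07739078e-02 3.14025005e+00 4.84923771e-04]
```

Emit:
carry_out([
  {"grip": 0, "tx": 0, "ty": 0, "tz": 0, "ax": 0, "ay": 0, "az": 0},
  {"grip": 0, "tx": 0, "ty": 0, "tz": 0, "ax": 0, "ay": 0, "az": 0},
  {"grip": 0, "tx": 0, "ty": 0, "tz": 0, "ax": 0, "ay": 0, "az": 0},
  {"grip": 0, "tx": 0, "ty": 0, "tz": 0, "ax": 0, "ay": 0, "az": 0},
  {"grip": 0, "tx": 0, "ty": 0, "tz": 0, "ax": 0, "ay": 0, "az": 0},
  {"grip": 0, "tx": 0, "ty": 0, "tz": 0, "ax": 0, "ay": 0, "az": 0},
  {"grip": 0, "tx": 0, "ty": 0, "tz": 0, "ax": 0, "ay": 0, "az": 0},
  {"grip": 0, "tx": 0, "ty": 0, "tz": 0, "ax": 0, "ay": 0, "az": 0},
  {"grip": 0, "tx": 0, "ty": 0, "tz": 0, "ax": 0, "ay": 0, "az": 0},
  {"grip": 0, "tx": 0, "ty": 0, "tz": 0, "ax": 0, "ay": 0, "az": 0},
], newtons=40)

```text
time: 6.3
ee_pos: [568.4, 243.3, 45.5]
tcp_rot: [0.0, 0.013, 1.0, 0.0]
contact_force: [-0.5, -1.3, 5.1]
opening: 29.8
gripper_force: 40.8
```

Gripped at opening 29.8 (30 expected). Now I'll lift it, carry it over the case and turn to the case's yaw.

Emit:
carry_out([
  {"grip": 0, "tx": 0, "ty": 0, "tz": -1, "ax": 0, "ay": 0, "az": 0},
  {"grip": 0, "tx": 0, "ty": 0, "tz": -2, "ax": 0, "ay": 0, "az": 0},
  {"grip": 0, "tx": 0, "ty": 0, "tz": -3, "ax": 0, "ay": 0, "az": 0},
  {"grip": 0, "tx": 0, "ty": 0, "tz": -3, "ax": 0, "ay": 0, "az": 0},
  {"grip": 0, "tx": 0.3, "ty": -2.4, "tz": 0, "ax": 0, "ay": 0, "az": 0},
  {"grip": 0, "tx": 0.5, "ty": -3.7, "tz": 0, "ax": 0, "ay": 0, "az": 0},
  {"grip": 0, "tx": 0.5, "ty": -3.7, "tz": 0, "ax": 0, "ay": 0, "az": 0},
  {"grip": 0, "tx": 0.5, "ty": -3.7, "tz": 0, "ax": 0, "ay": 0, "az": 0},
  {"grip": 0, "tx": 0.4, "ty": -3.5, "tz": 0, "ax": 0, "ay": 0, "az": 0},
  {"grip": 0, "tx": 0.32, "ty": -2.41, "tz": 0, "ax": 0, "ay": 0, "az": 0},
  {"grip": 0, "tx": 0, "ty": 0, "tz": 0, "ax": 0, "ay": 0, "az": 2.7},
  {"grip": 0, "tx": 0, "ty": 0, "tz": 0, "ax": 0, "ay": 0, "az": 2.65},
  {"grip": 0, "tx": 0, "ty": 0, "tz": 0, "ax": 0, "ay": 0, "az": 0},
  {"grip": 0, "tx": 0, "ty": 0, "tz": 0, "ax": 0, "ay": 0, "az": 0},
  {"grip": 0, "tx": 0, "ty": 0, "tz": 0, "ax": 0, "ay": 0, "az": 0},
], newtons=40)

```text
time: 7.8
ee_pos: [537.8, 50.2, 135.1]
tcp_rot: [-0.0, 0.059, 0.998, 0.0]
contact_force: [-0.2, 0.0, -1.5]
opening: 29.3
gripper_force: 40.1
```

```bash
python3 - <<'E'
from h import *
c=capture("wrist");pickle.dump(c,open("v4.pkl","wb"));save(c,"v4.png",(60,0,500,400),1.4);p,M=tcp();print(p,M.round(3))
s,co=np.sin(-.119),np.cos(-.119)
P=H@np.array([[co,s,0],[-s,co,0],[0,0,1]])+[538,48.8,58.2]
print("case holes",proj(c,P));print("contacts expected",proj(c,[[538-22.1*co,48.8-22.1*s,143],[538+22.1*co,48.8+22.1*s,143]]))
E
```

```text
[537.89691606  50.17031265 135.12312469] [[-0.993  0.118 -0.   ]
 [ 0.118  0.993  0.   ]
 [ 0.     0.    -1.   ]]
case holes [[327.22221601 300.20197166]
 [229.77914523 299.97036535]
 [335.80250644 162.99088238]]
contacts expected [[278.08637345 267.53347435]
 [278.00323098 352.13032612]]
```

View pics/v4.png

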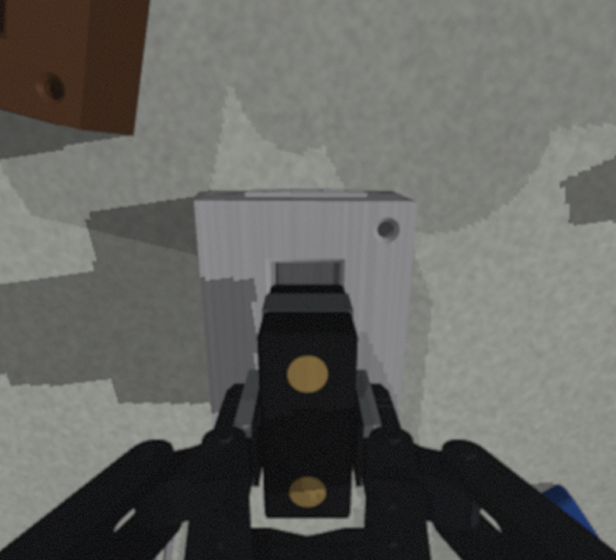

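This view (crop offset 60, scale 1.4) shows the module held square, with contacts at (279.3,267.1) and (279.3,350.7). The pocket's far edge is centred at u≈279.6 and the case hole (−x +y) is at (337.1,164.3). Sideways alignment is good, so I'll refine the rest numerically.

```bash
python3 - <<'E'
from h import *
c=ld("v4.pkl")
h=blob(c,(337.1,164.3),10);m=[blob(c,x,14,"brass") for x in ((279.3,267.1),(279.3,350.7))]
print(h,m)
for z in (58.2,60): 
    P=atz(c,h,z); s,co=np.sin(-.119),np.cos(-.119); print(z,"case centre",P[:2]-np.array([[co,-s],[s,co]])@[-52,37])
for z in (141,142.4,144):
    P=[atz(c,x,z) for x in m]; print(z,"module centre",np.mean(P,0),"dist",np.linalg.norm(P[1]-P[0]),"yaw",np.arctan2(*(P[1]-P[0])[[1,0]]))
E
```

```text
[336.05248332 162.84080047] [array([279.7933793 , 266.69043704]), array([280.14761108, 352.40778955])]
58.2 case centre [537.92178242  48.96632323]
60 case centre [537.59370036  48.67004037]
141 module centre [539.45312663  49.49427122 141.        ] dist 45.544941579511914 yaw -0.11261667262968508
142.4 module centre [538.42401205  49.61230226 142.4       ] dist 44.99299173787058 yaw -0.11261667262968496
144 module centre [537.24788111  49.74719488 144.        ] dist 44.362191918851934 yaw -0.11261667262968504
```

The module sits about 0.6 mm too far in y and is otherwise within 1 mm. I'll correct that and insert a few mm while watching the force.

Emit:
carry_out([
  {"grip": 0, "tx": 0, "ty": -0.05, "tz": 1.0, "ax": 0, "ay": 0, "az": 0},
  {"grip": 0, "tx": 0, "ty": 0, "tz": 1.0, "ax": 0, "ay": 0, "az": 0},
  {"grip": 0, "tx": 0, "ty": 0, "tz": 0.5, "ax": 0, "ay": 0, "az": 0},
  {"grip": 0, "tx": 0, "ty": 0, "tz": 0.3, "ax": 0, "ay": 0, "az": 0},
  {"grip": 0, "tx": 0, "ty": 0, "tz": 0.2, "ax": 0, "ay": 0, "az": 0},
  {"grip": 0, "tx": 0, "ty": 0, "tz": 0.2, "ax": 0, "ay": 0, "az": 0},
  {"grip": 0, "tx": 0, "ty": 0, "tz": 0.2, "ax": 0, "ay": 0, "az": 0},
  {"grip": 0, "tx": 0, "ty": 0, "tz": 0.2, "ax": 0, "ay": 0, "az": 0},
  {"grip": 0, "tx": 0, "ty": 0, "tz": 0, "ax": 0, "ay": 0, "az": 0},
], newtons=40)

```text
time: 8.75
ee_pos: [537.8, 49.4, 99.0]
tcp_rot: [-0.0, 0.059, 0.998, -0.0]
contact_force: [-0.2, -0.5, -2.0]
opening: 29.4
gripper_force: 40.1
```

There is no resistance 6 mm below the mouth, so it has entered. I'll lower it further.

Emit:
carry_out([
  {"grip": 0, "tx": 0, "ty": 0, "tz": 0.3, "ax": 0, "ay": 0, "az": 0},
  {"grip": 0, "tx": 0, "ty": 0, "tz": 0.3, "ax": 0, "ay": 0, "az": 0},
  {"grip": 0, "tx": 0, "ty": 0, "tz": 0.3, "ax": 0, "ay": 0, "az": 0},
  {"grip": 0, "tx": 0, "ty": 0, "tz": 0.2, "ax": 0, "ay": 0, "az": 0},
  {"grip": 0, "tx": 0, "ty": 0, "tz": 0.2, "ax": 0, "ay": 0, "az": 0},
  {"grip": 0, "tx": 0, "ty": 0, "tz": 0, "ax": 0, "ay": 0, "az": 0},
], newtons=40)

```text
time: 9.35
ee_pos: [537.7, 49.4, 85.8]
tcp_rot: [-0.0, 0.059, 0.998, 0.0]
contact_force: [0.9, 0.0, -1.8]
opening: 29.6
gripper_force: 40.1
```

Emit:
carry_out([
  {"grip": 0.7, "tx": 0, "ty": 0, "tz": 0, "ax": 0, "ay": 0, "az": 0},
  {"grip": 0.7, "tx": 0, "ty": 0, "tz": 0, "ax": 0, "ay": 0, "az": 0},
  {"grip": 0.7, "tx": 0, "ty": 0, "tz": 0, "ax": 0, "ay": 0, "az": 0},
  {"grip": 0.7, "tx": 0, "ty": 0, "tz": 0, "ax": 0, "ay": 0, "az": 0},
  {"grip": 0.7, "tx": 0, "ty": 0, "tz": -2, "ax": 0, "ay": 0, "az": 0},
  {"grip": 0.7, "tx": 0, "ty": 0, "tz": -3, "ax": 0, "ay": 0, "az": 0},
  {"grip": 0.7, "tx": 0, "ty": 0, "tz": -3, "ax": 0, "ay": 0, "az": 0},
  {"grip": 0.7, "tx": 0, "ty": 0, "tz": 0, "ax": 0, "ay": 0, "az": 0},
  {"grip": 0.7, "tx": 0, "ty": 0, "tz": 0, "ax": 0, "ay": 0, "az": 0},
])

```text
time: 10.25
ee_pos: [538.5, 49.3, 166.8]
tcp_rot: [0.001, 0.059, 0.998, -0.0]
contact_force: [-0.9, -0.2, 0.1]
opening: 60.0
gripper_force: 0.0
```

```bash
python3 - <<'E'
from h import *
c=capture("wrist");pickle.dump(c,open("v5.pkl","wb"));save(c,"v5.png",(100,60,460,420),1.4);p,M=tcp();print(p)
s,co=np.sin(-.119),np.cos(-.119)
for z in (58.2,62,75,88):print(z,proj(c,[[538-22.1*co,48.8-22.1*s,z],[538+22.1*co,48.8+22.1*s,z]]).round(1).tolist())
f=c["pixels"].astype(float);f=f[:,:,0]-f[:,:,2];m=(f>35).astype(np.uint8);n,l,st,ce=cv2.connectedComponentsWithStats(m);print([(st[i,4],ce[i].round(1)) for i in range(1,n) if st[i,4]>30])
E
```

```text
[537.64426758  49.42106763 165.85707799]
58.2 [[279.6, 193.5], [279.5, 245.4]]
62 [[279.6, 194.8], [279.5, 247.4]]
75 [[279.6, 199.5], [279.5, 254.5]]
88 [[279.6, 204.8], [279.5, 262.5]]
[(np.int32(50), array([40. , 11.3])), (np.int32(191), array([277.6, 194.5])), (np.int32(163), array([277.2, 246.7]))]
```

The contacts now show 52.2 px apart, matching a top height of about 60, so the module has dropped home. I'll check with a gentle push from shut fingers.

Emit:
carry_out([
  {"grip": 0, "tx": 0, "ty": 0, "tz": 2, "ax": 0, "ay": 0, "az": 0},
  {"grip": 0, "tx": 0, "ty": 0, "tz": 1, "ax": 0, "ay": 0, "az": 0},
  {"grip": 0, "tx": 0, "ty": 0, "tz": 0, "ax": 0, "ay": 0, "az": 0},
  {"grip": 0, "tx": 0, "ty": 0, "tz": 0, "ax": 0, "ay": 0, "az": 0},
  {"grip": 0, "tx": 0, "ty": 0, "tz": 0, "ax": 0, "ay": 0, "az": 0},
  {"grip": 0, "tx": 0, "ty": 0, "tz": 0, "ax": 0, "ay": 0, "az": 0},
  {"grip": 0, "tx": 0, "ty": 0, "tz": 0, "ax": 0, "ay": 0, "az": 0},
  {"grip": 0, "tx": 0, "ty": 0, "tz": 1.5, "ax": 0, "ay": 0, "az": 0},
  {"grip": 0, "tx": 0, "ty": 0, "tz": 1.5, "ax": 0, "ay": 0, "az": 0},
  {"grip": 0, "tx": 0, "ty": 0, "tz": 1.0, "ax": 0, "ay": 0, "az": 0},
  {"grip": 0, "tx": 0, "ty": 0, "tz": 0.6, "ax": 0, "ay": 0, "az": 0},
  {"grip": 0, "tx": 0, "ty": 0, "tz": 0.3, "ax": 0, "ay": 0, "az": 0},
  {"grip": 0, "tx": 0, "ty": 0, "tz": 0.2, "ax": 0, "ay": 0, "az": 0},
  {"grip": 0, "tx": 0, "ty": 0, "tz": 0, "ax": 0, "ay": 0, "az": 0},
], newtons=20)

```text
time: 11.7
ee_pos: [538.1, 49.4, 85.3]
tcp_rot: [0.0, 0.059, 0.998, -0.0]
contact_force: [0.7, -0.7, -0.4]
opening: 0.2
gripper_force: 0.0
```

Emit:
carry_out([
  {"grip": 0, "tx": 0, "ty": 0, "tz": 0.1, "ax": 0, "ay": 0, "az": 0},
  {"grip": 0, "tx": 0, "ty": 0, "tz": 0.1, "ax": 0, "ay": 0, "az": 0},
  {"grip": 0, "tx": 0, "ty": 0, "tz": 0.1, "ax": 0, "ay": 0, "az": 0},
  {"grip": 0, "tx": 0, "ty": 0, "tz": 0.1, "ax": 0, "ay": 0, "az": 0},
  {"grip": 0, "tx": 0, "ty": 0, "tz": 0, "ax": 0, "ay": 0, "az": 0},
], newtons=20)

```text
time: 12.2
ee_pos: [538.1, 49.4, 82.0]
tcp_rot: [0.0, 0.059, 0.998, -0.0]
contact_force: [-1.6, -0.3, 6.4]
opening: -0.0
gripper_force: 3.7
```

The fingertips met the module at TCP height 82, i.e. tip height 60, so the module is flush. Next I'll rise, open, and move over the cover at yaw −0.219.

Emit:
carry_out([
  {"grip": 0, "tx": 0, "ty": 0, "tz": -1, "ax": 0, "ay": 0, "az": 0},
  {"grip": 0, "tx": 0, "ty": 0, "tz": -3, "ax": 0, "ay": 0, "az": 0},
  {"grip": 1, "tx": 0, "ty": 0, "tz": -3.5, "ax": 0, "ay": 0, "az": 0},
  {"grip": 1, "tx": 0, "ty": 0, "tz": -3.5, "ax": 0, "ay": 0, "az": 5.7},
  {"grip": 1, "tx": -1.23, "ty": -3.71, "tz": 0, "ax": 0, "ay": 0, "az": 0},
  {"grip": 1, "tx": -1.23, "ty": -3.71, "tz": 0, "ax": 0, "ay": 0, "az": 0},
  {"grip": 1, "tx": -1.23, "ty": -3.71, "tz": 0, "ax": 0, "ay": 0, "az": 0},
  {"grip": 1, "tx": -1.23, "ty": -3.71, "tz": 0, "ax": 0, "ay": 0, "az": 0},
  {"grip": 1, "tx": -1.23, "ty": -3.71, "tz": 0, "ax": 0, "ay": 0, "az": 0},
  {"grip": 1, "tx": -1.23, "ty": -3.71, "tz": 0, "ax": 0, "ay": 0, "az": 0},
  {"grip": 1, "tx": -1.23, "ty": -3.71, "tz": 0, "ax": 0, "ay": 0, "az": 0},
  {"grip": 1, "tx": -1.23, "ty": -3.71, "tz": 0, "ax": 0, "ay": 0, "az": 0},
  {"grip": 1, "tx": 0, "ty": 0, "tz": 0, "ax": 0, "ay": 0, "az": 0},
  {"grip": 1, "tx": 0, "ty": 0, "tz": 0, "ax": 0, "ay": 0, "az": 0},
  {"grip": 1, "tx": 0, "ty": 0, "tz": 0, "ax": 0, "ay": 0, "az": 0},
], newtons=60)

```text
time: 13.7
ee_pos: [569.5, -260.7, 191.2]
tcp_rot: [-0.0, 0.109, 0.994, 0.0]
contact_force: [0.5, 0.4, 0.7]
opening: 85.3
gripper_force: 0.0
```

```bash
python3 - <<'E'
from h import *
c=capture("wrist");pickle.dump(c,open("v6.pkl","wb"));save(c,"v6.png",(80,0,480,400),1.45);p,M=tcp();print(p,M.round(3))
x=[520,-265.3,0,-.2188];print(proj(c,H@R.from_euler("z",x[3]).as_matrix().T+x[:3]))
E
```

```text
[ 569.55386742 -260.41186913  191.29231713] [[-0.977  0.215 -0.   ]
 [ 0.215  0.977  0.001]
 [ 0.001  0.    -1.   ]]
[[300.47650177 198.59717941]
 [230.81388859 198.45662047]
 [303.18251086  93.20026838]]
```

View pics/v6.png

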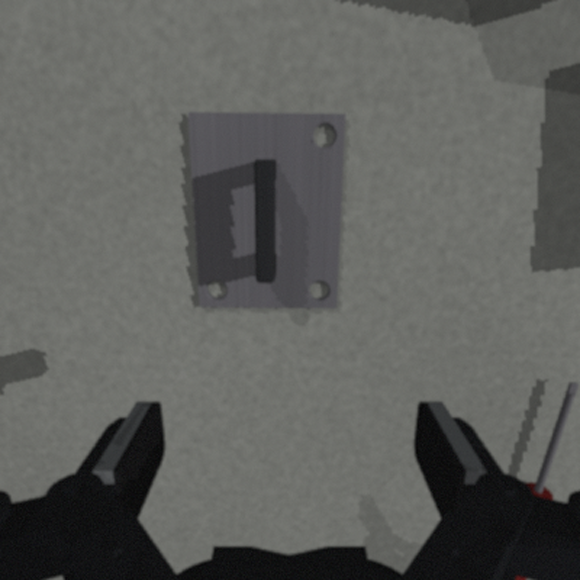

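The wrist view shows the cover (pixels after offset 80, scale 1.45): holes at (300.7,200), (231,199.3) and (303.4,93.1). The handle bar's top centre is at about (263,152), running upright in the image, so the tool is square to it.

```bash
python3 - <<'E'
from h import *
b,c=ld("v2.pkl"),ld("v6.pkl")
k6=[np.array([320,290])/1.45+[80,0],np.array([219,289])/1.45+[80,0],np.array([324,135])/1.45+[80,0]]
k2=[np.array(x)/1.4 for x in [(218,173),(120,151),(231,22)]]
for x,y in zip(k2,k6): print("hole",tri([(b,x),(c,y)]))
x,e=fit([(b,k2),(c,k6)],H,[520,-265,0,-.2]);print("cover",x,e)
print("v6 only",fit([(c,k6)],H,[520,-265,0,-.2])[0])
# bar top edge midpoints at both ends, v6 and v2
B6=[np.array(q)/1.45+[80,0] for q in [(265.5,160),(266,282)]]; B2=[np.array(q)/1.4 for q in [(151,18),(148,142)]]
for p,q in zip(B2,B6): print("bar",tri([(b,p),(c,q)]))
print([atz(c,q,41).round(1) for q in B6],"mid",np.mean([atz(c,q,41) for q in B6],0))
E
```

```text
hole (array([ 578.72435327, -240.54669381,    5.24283998]), [np.float64(0.0900821889985965), np.float64(0.09008218899867809)])
hole (array([ 562.2267549 , -311.26877562,    8.28039094]), [np.float64(0.6381658090766221), np.float64(0.6381658090766048)])
hole (array([ 477.38341492, -218.08790541,    5.87762586]), [np.float64(0.05899384022927355), np.float64(0.0589938402293585)])
cover [ 5.19937404e+02 -2.65302547e+02  5.62980303e+00 -2.18163968e-01] [-0.08  0.07  0.58 -0.02  0.21 -0.11  0.16 -0.01 -1.02  0.58  0.13 -0.32]
v6 only [ 5.20328372e+02 -2.65153469e+02  2.88656343e+00 -2.17533636e-01]
bar (array([ 484.37367809, -256.58780522,   41.27780693]), [np.float64(0.17166282320969217), np.float64(0.17166282320980977)])
bar (array([ 556.82611831, -273.86279045,   36.97920931]), [np.float64(0.1760416121368753), np.float64(0.17604161213682024)])
[array([ 484.5, -256.7,   41. ]), array([ 555.7, -273.3,   41. ])] mid [ 520.09207315 -265.0041418    41.        ]
```

The cover is at (520.1, −265.1), yaw −0.218, with the bar top measured at about 39 to 41 (41 expected) and the plate top at about 5. I'll go to TCP height 37 over the bar, then grip.

Emit:
carry_out([
  {"grip": 1, "tx": 2.4, "ty": -0.75, "tz": 2.0, "ax": 0, "ay": 0, "az": 0},
  {"grip": 1, "tx": 2.33, "ty": -0.75, "tz": 2.5, "ax": 0, "ay": 0, "az": 0},
  {"grip": 1, "tx": 0, "ty": 0, "tz": 3, "ax": 0, "ay": 0, "az": 0},
  {"grip": 1, "tx": 0, "ty": 0, "tz": 3, "ax": 0, "ay": 0, "az": 0},
  {"grip": 1, "tx": 0, "ty": 0, "tz": 2, "ax": 0, "ay": 0, "az": 0},
  {"grip": 1, "tx": 0, "ty": 0, "tz": 1.5, "ax": 0, "ay": 0, "az": 0},
  {"grip": 1, "tx": 0, "ty": 0, "tz": 1, "ax": 0, "ay": 0, "az": 0},
  {"grip": 1, "tx": 0, "ty": 0, "tz": 0.4, "ax": 0, "ay": 0, "az": 0},
  {"grip": 1, "tx": 0, "ty": 0, "tz": 0, "ax": 0, "ay": 0, "az": 0},
  {"grip": 1, "tx": 0, "ty": 0, "tz": 0, "ax": 0, "ay": 0, "az": 0},
], newtons=60)

```text
time: 14.75
ee_pos: [520.9, -266.1, 38.0]
tcp_rot: [0.001, 0.109, 0.994, -0.0]
contact_force: [-0.1, -0.2, -0.2]
opening: 85.6
gripper_force: 0.0
```

Emit:
carry_out([
  {"grip": 0, "tx": 0, "ty": 0, "tz": 0, "ax": 0, "ay": 0, "az": 0},
  {"grip": 0, "tx": 0, "ty": 0, "tz": 0, "ax": 0, "ay": 0, "az": 0},
  {"grip": 0, "tx": 0, "ty": 0, "tz": 0, "ax": 0, "ay": 0, "az": 0},
  {"grip": 0, "tx": 0, "ty": 0, "tz": 0, "ax": 0, "ay": 0, "az": 0},
  {"grip": 0, "tx": 0, "ty": 0, "tz": 0, "ax": 0, "ay": 0, "az": 0},
  {"grip": 0, "tx": 0, "ty": 0, "tz": 0, "ax": 0, "ay": 0, "az": 0},
  {"grip": 0, "tx": 0, "ty": 0, "tz": 0, "ax": 0, "ay": 0, "az": 0},
  {"grip": 0, "tx": 0, "ty": 0, "tz": 0, "ax": 0, "ay": 0, "az": 0},
  {"grip": 0, "tx": 0, "ty": 0, "tz": 0, "ax": 0, "ay": 0, "az": 0},
  {"grip": 0, "tx": 0, "ty": 0, "tz": 0, "ax": 0, "ay": 0, "az": 0},
  {"grip": 0, "tx": 0, "ty": 0, "tz": 0, "ax": 0, "ay": 0, "az": 0},
  {"grip": 0, "tx": 0, "ty": 0, "tz": 0, "ax": 0, "ay": 0, "az": 0},
], newtons=60)

```text
time: 15.95
ee_pos: [520.4, -266.2, 37.4]
tcp_rot: [0.0, 0.109, 0.994, -0.0]
contact_force: [-1.0, 0.4, 5.1]
opening: 11.2
gripper_force: 59.3
```

The bar is gripped at opening 11.2. I'll lift it and carry it over the case, well above everything.

Emit:
carry_out([
  {"grip": 0, "tx": 0, "ty": 0, "tz": -1, "ax": 0, "ay": 0, "az": 0},
  {"grip": 0, "tx": 0, "ty": 0, "tz": -2, "ax": 0, "ay": 0, "az": 0},
  {"grip": 0, "tx": 0, "ty": 0, "tz": -3, "ax": 0, "ay": 0, "az": 0},
  {"grip": 0, "tx": 0, "ty": 0, "tz": -3, "ax": 0, "ay": 0, "az": 0},
  {"grip": 0, "tx": 0, "ty": 0, "tz": -2, "ax": 0, "ay": 0, "az": 0},
  {"grip": 0, "tx": 0.32, "ty": 2, "tz": 0, "ax": 0, "ay": 0, "az": 0},
  {"grip": 0, "tx": 0.48, "ty": 3, "tz": 0, "ax": 0, "ay": 0, "az": 0},
  {"grip": 0, "tx": 0.56, "ty": 3.5, "tz": 0, "ax": 0, "ay": 0, "az": 0},
  {"grip": 0, "tx": 0.56, "ty": 3.5, "tz": 0, "ax": 0, "ay": 0, "az": 0},
  {"grip": 0, "tx": 0.56, "ty": 3.5, "tz": 0, "ax": 0, "ay": 0, "az": 0},
  {"grip": 0, "tx": 0.56, "ty": 3.5, "tz": 0, "ax": 0, "ay": 0, "az": 0},
  {"grip": 0, "tx": 0.56, "ty": 3.5, "tz": 0, "ax": 0, "ay": 0, "az": 0},
  {"grip": 0, "tx": 0.56, "ty": 3.5, "tz": 0, "ax": 0, "ay": 0, "az": 0},
  {"grip": 0, "tx": 0.48, "ty": 3, "tz": 0, "ax": 0, "ay": 0, "az": 0},
  {"grip": 0, "tx": 0.36, "ty": 2.05, "tz": 0, "ax": 0, "ay": 0, "az": 0},
  {"grip": 0, "tx": 0, "ty": 0, "tz": 0, "ax": 0, "ay": 0, "az": -2.85},
  {"grip": 0, "tx": 0, "ty": 0, "tz": 0, "ax": 0, "ay": 0, "az": -2.82},
  {"grip": 0, "tx": 0, "ty": 0, "tz": 0, "ax": 0, "ay": 0, "az": 0},
  {"grip": 0, "tx": 0, "ty": 0, "tz": 0, "ax": 0, "ay": 0, "az": 0},
], newtons=60)

```text
time: 17.85
ee_pos: [538.3, 47.9, 147.0]
tcp_rot: [-0.0, 0.06, 0.998, 0.0]
contact_force: [0.2, -0.6, -2.4]
opening: 10.8
gripper_force: 58.9
```

Emit:
carry_out([
  {"grip": 0, "tx": 0, "ty": 0, "tz": 0.8, "ax": 0, "ay": 0, "az": 0},
  {"grip": 0, "tx": 0, "ty": 0, "tz": 1.0, "ax": 0, "ay": 0, "az": 0},
  {"grip": 0, "tx": 0, "ty": 0, "tz": 0.9, "ax": 0, "ay": 0, "az": 0},
  {"grip": 0, "tx": 0, "ty": 0, "tz": 0.5, "ax": 0, "ay": 0, "az": 0},
  {"grip": 0, "tx": 0, "ty": 0, "tz": 0.2, "ax": 0, "ay": 0, "az": 0},
  {"grip": 0, "tx": 0, "ty": 0, "tz": 0, "ax": 0, "ay": 0, "az": 0},
  {"grip": 0, "tx": 0, "ty": 0, "tz": 0, "ax": 0, "ay": 0, "az": 0},
  {"grip": 0, "tx": 0, "ty": 0, "tz": 0, "ax": 0, "ay": 0, "az": 0},
], newtons=60)

```text
time: 18.65
ee_pos: [539.1, 47.9, 113.6]
tcp_rot: [0.0, 0.06, 0.998, 0.0]
contact_force: [-0.2, 0.7, -2.8]
opening: 10.8
gripper_force: 58.8
```

```bash
python3 - <<'E'
from h import *
c=capture("wrist");pickle.dump(c,open("v7.pkl","wb"));save(c,"v7.png",(160,90,400,330),2.5);p,M=tcp();print(p,M.round(3))
t=capture("top");s=capture("scene");pickle.dump(t,open("t7.pkl","wb"));pickle.dump(s,open("s7.pkl","wb"))
Rz=R.from_euler("z",-.119).as_matrix().T
for z in (80,75,60,58.2):print(z,proj(c,H@Rz+[538,48.8,z]).round(1).tolist())
E
```

```text
[539.08020913  47.88462524 113.57643958] [[-0.993  0.119  0.001]
 [ 0.119  0.993 -0.   ]
 [-0.001  0.    -1.   ]]
80 [[341.1, 338.7], [222.5, 338.6], [354.7, 173.6]]
75 [[339.6, 333.2], [223.9, 333.1], [352.5, 171.8]]
60 [[335.5, 318.1], [227.6, 318.0], [346.6, 166.8]]
58.2 [[335.1, 316.4], [228.0, 316.3], [345.9, 166.2]]
```

View pics/v7.png

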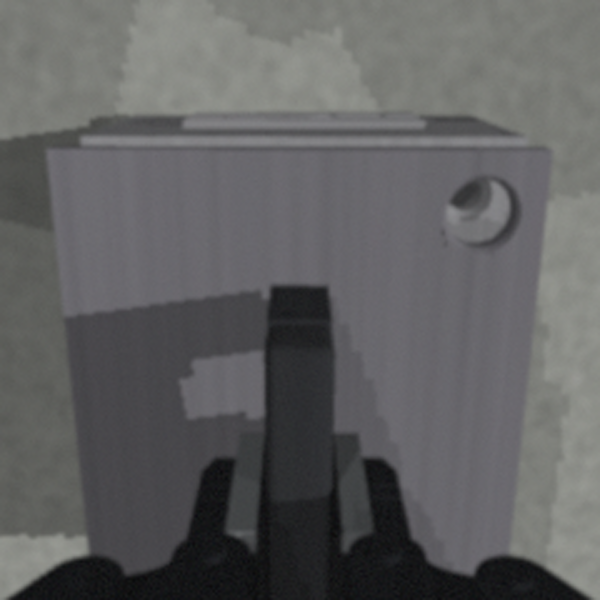

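The view (crop offset 160,90, scale 2.5) shows the plate level over the case. Its −x +y hole rim is centred near (352.8,174.8), and the tapped hole shows through it at about (347,167). That puts the plate about 1.2 mm short in y and 0.7 mm long in x, which agrees with the arm's own reading. I'll make a small correction.

Emit:
carry_out([
  {"grip": 0, "tx": 0.04, "ty": 0.05, "tz": 0, "ax": 0, "ay": 0, "az": 0},
  {"grip": 0, "tx": 0.04, "ty": 0.06, "tz": 0, "ax": 0, "ay": 0, "az": 0},
  {"grip": 0, "tx": 0, "ty": 0, "tz": 0, "ax": 0, "ay": 0, "az": 0},
  {"grip": 0, "tx": 0, "ty": 0, "tz": 0, "ax": 0, "ay": 0, "az": 0},
  {"grip": 0, "tx": 0, "ty": 0, "tz": 0, "ax": 0, "ay": 0, "az": 0},
  {"grip": 0, "tx": 0, "ty": 0, "tz": 0, "ax": 0, "ay": 0, "az": 0},
], newtons=60)

```text
time: 19.4
ee_pos: [538.1, 49.0, 113.2]
tcp_rot: [0.0, 0.06, 0.998, -0.0]
contact_force: [-0.5, 0.2, -2.3]
opening: 10.4
gripper_force: 58.8
```

```bash
python3 - <<'E'
from h import *
c=capture("wrist");t=capture("top");s=capture("scene");p,M=tcp();print(p,M.round(3))
Rz=R.from_euler("z",-.119).as_matrix().T
tiles=[]
big=lambda im,a,b,w,f:cv2.resize(im[b:b+w,a:a+w,::-1],None,fx=f,fy=f,interpolation=cv2.INTER_CUBIC)
uw=(315,135);tiles.append(big(c["pixels"],*uw,76,5))
for k in (s,t):
    u=proj(k,[[538,48.8,80]])[0].astype(int)-[38,38];print(u);tiles.append(big(k["pixels"],*u,76,5))
    print("plate z80",((proj(k,H@Rz+[538,48.8,81])-u)*5).round(0).tolist(),"case z60",((proj(k,H@Rz+[538,48.8,59])-u)*5).round(0).tolist())
print("wrist",((proj(c,H@Rz+[538,48.8,80.5])-uw)*5).round(0).tolist()[2],((proj(c,H@Rz+[538,48.8,60])-uw)*5).round(0).tolist()[2])
im=np.hstack(tiles);im=cv2.resize(im,(798,266));cv2.imwrite("pics/f.png",im);print("tile scale",266/380)
E
```

```text
[538.08406323  49.03777445 113.15379867] [[-0.993  0.119 -0.   ]
 [ 0.119  0.993 -0.   ]
 [ 0.    -0.    -1.   ]]
[225 157]
plate z80 [[214.0, 268.0], [92.0, 230.0], [291.0, 157.0]] case z60 [[214.0, 297.0], [93.0, 259.0], [290.0, 187.0]]
[256 193]
plate z80 [[133.0, 78.0], [281.0, 98.0], [104.0, 287.0]] case z60 [[132.0, 83.0], [277.0, 103.0], [104.0, 288.0]]
wrist [189.0, 206.0] [149.0, 170.0]
tile scale 0.7
```

View pics/f.png

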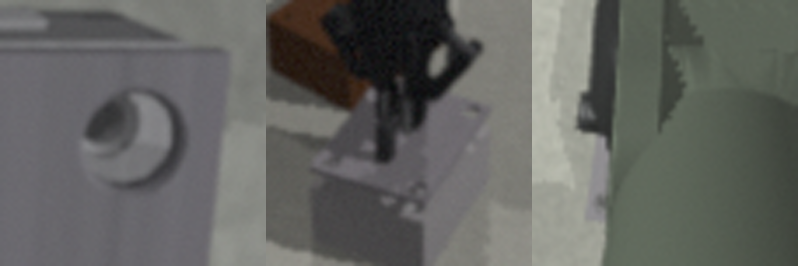

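The last look shows the plate level above the case with a clear gap. In the wrist tile its rim is centred within about 1 mm of the prediction, and the tapped hole shows through it. In the scene tile the plate lies square over the case; in the top tile the arm hides it. The arm's readings agree to about 0.5 mm, with the plate's underside near 76 mm. I'm handing in.

```bash
python3 -c "
from plant import r
print(r.hand_in())"
```

```text
the job is handed in; nothing more can be done
None
```

I handed the job in with the module flush in the case pocket and released, and the cover held level about 16 mm above the case with its holes within about 1 mm of the tapped ones; no verdict came back.

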